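# Probe the charging contact of the red clipper's bay

### The arm

A 7-joint arm with a two-finger parallel gripper is mounted at the origin on a cart in front of the work surface, level with it; the furniture and walls round the work are solid. World frame = base frame: x ahead of the robot, y to its left, z up, the work surface at z = 0. Lengths are in m, angles in rad, forces in N, time in s.
With the tool pointing down it reaches from about 0.425 to 1.025 m from the base axis. Payload 9.4 kg.
Tool frame: the origin (TCP) lies midway between the tips of the shut fingers; the grasp point (between the pads) lies 19 mm behind it; z points along the fingers, y is the line along which they close (so a half turn about z gives the same grasp; the last joint's range is limited). The gripper opens to 85 mm and grips with 20 to 120 N. Pads are 22 mm wide; open, the fingers measure 114 mm over their backs; the gripper's body (76 mm by 85 mm) begins 54 mm behind the grasp point. The pads swing forward as they close: fully open they stand 13 mm farther back than shut.
Start: joints at [1.113, 0.599, -0.003, 1.599, 0.002, 0.943, -0.08], TCP at [0.269, -0.673, 0.231] pointing down, gripper open.
Joint ranges: [-2.57, 2.57], [-0.35, 1.97], [-1.29, 1.29], [0.11, 2.56], [-1.05, 4.19], [0.11, 1.86], [-2.63, 2.63]. Speed limits (rad/s): [2.22, 2.22, 3.01, 3.01, 3.14, 3.14, 3.14].

### API

Orientations are given as a 3x3 rotation matrix whose columns are the frame's x, y, z axes.
In Python, from workcell import arm gives the robot as it stands.
- The arm moves only by the tool play_rows, never from a script. Its argument "targets" is a list of rows, each an object of numbers: "x", "y", "z": the shift along the tool's x, y, z in mm; "turn": the turn about the tool's z in degrees; "claw": the finger opening in mm, from 0 to 85.4. A call has 1 to 8 rows; each row shifts and turns the commanded pose from where the row before left it, along the tool's axes as they then stand; what a row does not reach is not made up. A row lasts 1/10 s, in which the tool goes at most 50 mm and 8.59 degrees, less where a joint would pass 70% of its speed; a pose out of reach is approached as far as the arm can. A call with a gripper value outside its range is refused whole. The fingers move at their own pace and stop on an object; the grip force is fixed at half the most. Time passes only in rows, so rows that do not move let the fingers close. It gives the time, the measured TCP pose, the force, the opening and the grip force at its end, in the units of the state.
- arm.state(): the state, without advancing time (a new reading comes with each control period).
- arm.capture(name): name is "side" or "top"; returns the picture (480x640x3 uint8, red, green, blue); there is no depth.
- arm.camera_info(name): a dict with "camera_matrix" (3x3 intrinsics, pixels), "view" (4x4, takes a point from world to camera coordinates). Camera axes: x right, y down, z forward; pixel columns grow to the right and rows downward; lengths in m; the calibration is good to about 2 mm. A picture is of the moment at which its call begins. camera_info takes no time and is no camera call.
- arm.sign_off(): hands the job in; it is judged then, once.
Trained networks look in the newest picture that a camera, given by its name, has taken for a name from the list of things; names that differ only in an ending like _2 or _b are one class to them, and where a whole thing is asked for, a point or a joint stands for the part that bears it (a point fixed in the world has none). Each returns a list of dicts, best first, with "confidence" (0 to 1); they miss things now and then, are a little off and sometimes report something else, mostly with a low value. They report only what shows in the picture. A call takes as long as a camera call.
- arm.look_for(camera, target): "at" ([x, y, z] in m, in world coordinates, good to about 4 mm: the middle of the surface that is visible of it).
- arm.mark_of(camera, target): "at" ([x, y, z] in m, in world coordinates, good to about 4 mm: a listed point, or the origin of a listed thing).
The state is a dict: "clock": time; "q": joint angles; "joint_velocities": joint speeds; "joint_efforts": joint torques, N m; "tcp_pos": TCP position; "tool_rot": TCP orientation; "force": force on the tool from outside, world axes, zero at the start; "wrist_torque": the same for the moment, N m; "finger_gap": finger opening in m; "gripper_force": force on a finger pad.
Only numpy, scipy, OpenCV 4.12 (cv2) and the standard library are available. Lean on these libraries where they do the work, as an engineer would, in place of code of your own. Each camera call takes 0.05 s, during which the arm holds its last target. There are 200 camera calls.

### The job

The red clipper is not charging: see which of the dock's three bays it lies in, take the yellow spring-tipped test probe out of its blue stand and hold its tip on the round brass test contact at the front of that same bay, square to the sloping panel and lightly, with the spring tip pressed in about half way. Do not touch the other two contacts with the probe, never press hard, and leave the clippers, the trimmer and the things round about where they are. The program finishes while the gripper is still holding the probe there.

Things in the scene. Friction and masses are not known exactly. Their poses are not given: they have to be found in the camera images.
- dock: fixed charging dock, 227 x 300 mm: black tray, grey sloping panel along its front edge (toward the robot). Origin: centre of the underside; x to its back, y to its left seen from the robot, z up. Three bays centred at y = +95, 0, -95 mm, floor 12 mm high, ribs 22 mm high between. The panel, top edge 40 mm high, falls toward the robot at 25 degrees to the level. Position and yaw vary
- contact_left: round brass test contact of the dock's left bay as seen from the robot, 18 mm across, in a white ring, standing about 2.5 mm proud of the sloping panel, fixed to the dock at y = 95 mm. Origin: centre of its outer face; z is the outward normal of the face (up and toward the robot, 25 degrees from vertical), y runs along the dock's y
- contact_middle: round brass test contact of the dock's middle bay as seen from the robot, 18 mm across, in a white ring, standing about 2.5 mm proud of the sloping panel, fixed to the dock at y = 0 mm. Origin: centre of its outer face; z is the outward normal of the face (up and toward the robot, 25 degrees from vertical), y runs along the dock's y
- contact_right: round brass test contact of the dock's right bay as seen from the robot, 18 mm across, in a white ring, standing about 2.5 mm proud of the sloping panel, fixed to the dock at y = -95 mm. Origin: centre of its outer face; z is the outward normal of the face (up and toward the robot, 25 degrees from vertical), y runs along the dock's y
- clipper_red: red hair clipper, 53 x 195 x 42 mm, loose, lying lengthwise in one of the three bays with its blade pointing to the back. Origin: centre of its underside, about 130 mm behind the contact of its own bay and within 10 mm of the bay's middle line
- clipper_wood: brown wood-look hair clipper, 53 x 195 x 42 mm, loose, in another bay, same pose; origin: centre of the underside
- trimmer_silver: silver and black trimmer, 34 x 151 x 36 mm, loose, in the remaining bay; origin: centre of the underside
- stand: fixed stand: blue block 44 x 44 mm, with its top 72 mm above the worktop, on a dark steel disc 84 mm across and 6 mm high; an upright hole 18 mm wide holds the probe. Origin: centre of the underside. Position varies
- probe: loose round test probe, about 80 g, upright in the stand, collar resting on the stand. Origin: on its axis at the lower end of the black nose, 27 mm above the worktop at the start; z from nose to handle. Nose 14 mm thick, z 0 to 45 mm; yellow collar 28 mm across, 45 to 50; yellow handle 20 mm thick, 50 to 115 (grip at about 83). It must rise 57 mm to leave the hole
- probe_tip (a joint): how far the probe's spring tip is pressed into the nose, in m: 0 = fully out, 0.010 = bottomed. The spring pushes with 2 N at 0 and 0.5 N more for each mm (4.5 N at half travel)
- tip_point (a point): outer end of the probe's 6 mm thick round steel tip, on the probe's axis, 12 mm beyond the origin (z = -12 mm) when the tip is fully out
- claw_lime: lime green hair claw, 53 x 73 x 41 mm, loose bystander; origin: centre of the underside
- clip_black: black section clip, 12 x 114 x 18 mm, loose bystander; origin: centre of the underside
- guard_13: black clipper guard comb, 46 x 49 x 35 mm, loose bystander; origin: centre of the underside
- wax_tin: small cream round tin, 41 mm across, 26 mm high, loose bystander; origin: centre of the underside
- pomade_pot: round white pot with pale grey lid and blue band, 69 mm across, 41 mm high, loose bystander; origin: centre of the underside
- gel_magenta: slim black bottle with magenta foot and collar, 30 mm across, 132 mm high, loose bystander; origin: centre of the underside

How it is judged:
On the way:
1. the probe is out of its stand, held by the gripper (height (world z) of probe above 0.075 m and contact force between the fingers and probe above 2 N and contact force between probe and stand below 0.2 N), for 0.1 s.
At the end, for the whole second after the job is handed in: Gripper holds the probe still on the contact of the red clipper's bay: tip within 9 mm of its centre, axis within 0.17 rad of its normal, force 2 to 8 N, tip pressed in 2 to 8 mm, probe clear of the stand; clippers, trimmer and bystanders within 15 mm of their starts (((y of clipper_red in the frame of contact_left between -0.04 and 0.04 m and distance between tip_point and contact_left below 0.009 m and angle between the z axis of probe and the z axis of contact_left, either way round below 0.17 rad and contact force between probe and contact_left between 2 and 8 N) or (y of clipper_red in the frame of contact_middle between -0.04 and 0.04 m and distance between tip_point and contact_middle below 0.009 m and angle between the z axis of probe and the z axis of contact_middle, either way round below 0.17 rad and contact force between probe and contact_middle between 2 and 8 N) or (y of clipper_red in the frame of contact_right between -0.04 and 0.04 m and distance between tip_point and contact_right below 0.009 m and angle between the z axis of probe and the z axis of contact_right, either way round below 0.17 rad and contact force between probe and contact_right between 2 and 8 N)) and value of joint probe_tip between 0.002 and 0.008 m and contact force between the fingers and probe above 2 N and contact force between probe and stand below 0.2 N and height (world z) of probe above 0.03 m and linear speed of probe below 0.02 m/s and distance of each of clipper_red, clipper_wood, trimmer_silver, claw_lime, clip_black, guard_13, wax_tin, pomade_pot, gel_magenta from where it was at the start of the episode below 0.015 m); the arm keeps its last pose, push and grip.
It fails at once if the probe touches the contact of a bay in which the red clipper does not lie ((not (y of clipper_red in the frame of contact_left between -0.04 and 0.04 m) and contact force between probe and contact_left above 0.3 N) or (not (y of clipper_red in the frame of contact_middle between -0.04 and 0.04 m) and contact force between probe and contact_middle above 0.3 N) or (not (y of clipper_red in the frame of contact_right between -0.04 and 0.04 m) and contact force between probe and contact_right above 0.3 N)).
It fails at once if the probe is pressed hard on the dock (over 15 N) (contact force between probe and dock above 15 N).
It fails at once if a clipper, the trimmer or a bystander is pushed more than 15 mm from its place (distance of any of clipper_red, clipper_wood, trimmer_silver, claw_lime, clip_black, guard_13, wax_tin, pomade_pot, gel_magenta from where it was at the start of the episode above 0.015 m).
It also fails if it takes over 35 s, if anything falls off the work surface, if the arm or the gripper's body presses on something with over 40 N, if the wrist force passes 120 N, or if a joint passes its speed limit or range.

## Working session

There is one attempt and no reset: what is moved stays moved. The work goes in short steps, Python scripts to look and compute and a tool call to move; the robot and the scene stay as the last step left them, time stands still between calls to the robot, and variables do not carry over. Pictures are saved under pics/ and viewed, at most 10 in all, crops included, and the job is handed in when it is done.

Besides the shell and the picture viewer there is one more tool, called after ">>>" as name(argument=value, ...), one argument or row to a line, values as JSON. play_rows: Moves the arm, as the interface text tells. Its arguments: {"type":"object","properties":{"targets":{"type":"array","items":{"type":"object","properties":{"x":{"type":"number"},"y":{"type":"number"},"z":{"type":"number"},"turn":{"type":"number"},"claw":{"type":"number"}}}}},"required":["targets"]}

```bash
mkdir -p pics; ls; python3 - <<'E'
from workcell import arm
import numpy as np,cv2
np.set_printoptions(precision=4,suppress=True)
s=arm.state();print(s['clock'],s['tcp_pos'],s['tool_rot'],s['finger_gap'])
for c in ('side','top'):
    im=arm.capture(c);cv2.imwrite(f'pics/{c}0.png',im[:,:,::-1])
    i=arm.camera_info(c);print(c,np.array(i['camera_matrix']),np.array(i['view']))
    for t in ['clipper_red','clipper_wood','trimmer_silver','contact_left','contact_middle','contact_right','stand','probe','dock','tip_point','gel_magenta']:
        print(t,[(np.round(d['at'],4),round(d['confidence'],2)) for d in arm.mark_of(c,t)[:2]])
E
```

```text
pics
0.0 [ 0.2693 -0.6726  0.2304] [[ 0.9284  0.3717 -0.0007]
 [ 0.3717 -0.9284  0.0014]
 [-0.0001 -0.0016 -1.    ]] 0.08561801471262075
side [[560.6679   0.     313.4835]
 [  0.     560.6679 237.2354]
 [  0.       0.       1.    ]] [[-0.9721 -0.2344 -0.009   0.5296]
 [-0.1217  0.5366 -0.835   0.1791]
 [ 0.2005 -0.8106 -0.5502  1.2561]
 [ 0.      0.      0.      1.    ]]
clipper_red [(array([0.6137, 0.1962, 0.0108]), 0.87), (array([ 0.4202, -0.3236,  0.0279]), 0.68)]
clipper_wood [(array([0.6172, 0.0043, 0.0079]), 0.78)]
trimmer_silver [(array([0.6227, 0.0936, 0.0105]), 0.56), (array([ 0.5282, -0.4642,  0.001 ]), 0.21)]
contact_left [(array([0.4823, 0.1908, 0.0323]), 0.53)]
contact_middle [(array([0.4847, 0.1013, 0.0309]), 0.58)]
contact_right [(array([0.4821, 0.0036, 0.0334]), 0.63)]
stand [(array([ 0.4237, -0.3262,  0.0032]), 0.91)]
probe []
dock [(array([ 0.5757,  0.1024, -0.0045]), 0.68), (array([ 0.6845, -0.4225,  0.0022]), 0.66)]
tip_point []
gel_magenta [(array([ 0.5263, -0.4649, -0.0005]), 0.87), (array([0.4818, 0.1896, 0.0319]), 0.72)]
top [[611.1026   0.     321.8337]
 [  0.     611.1026 237.6895]
 [  0.       0.       1.    ]] [[-0.0189 -0.9998  0.0083 -0.0774]
 [-0.9928  0.0178 -0.1181  0.5367]
 [ 0.1179 -0.0105 -0.993   1.3746]
 [ 0.      0.      0.      1.    ]]
clipper_red [(array([0.6153, 0.1976, 0.0078]), 0.93), (array([0.5767, 0.0987, 0.0008]), 0.6)]
clipper_wood [(array([0.6181, 0.0063, 0.0064]), 0.69)]
trimmer_silver [(array([0.6168, 0.0936, 0.0151]), 0.97), (array([0.6571, 0.3343, 0.0029]), 0.62)]
contact_left [(array([0.4818, 0.1938, 0.029 ]), 0.4)]
contact_middle [(array([ 0.4227, -0.3255,  0.0296]), 0.52)]
contact_right [(array([ 0.4869, -0.001 ,  0.0336]), 0.62)]
stand [(array([ 0.4242, -0.3258, -0.0005]), 0.79)]
probe []
dock []
tip_point [(array([ 0.4199, -0.4672, -0.0017]), 0.48), (array([ 0.4835, -0.0016,  0.0338]), 0.44)]
gel_magenta [(array([ 0.5247, -0.4646, -0.0007]), 0.8)]
```

View pics/side0.png

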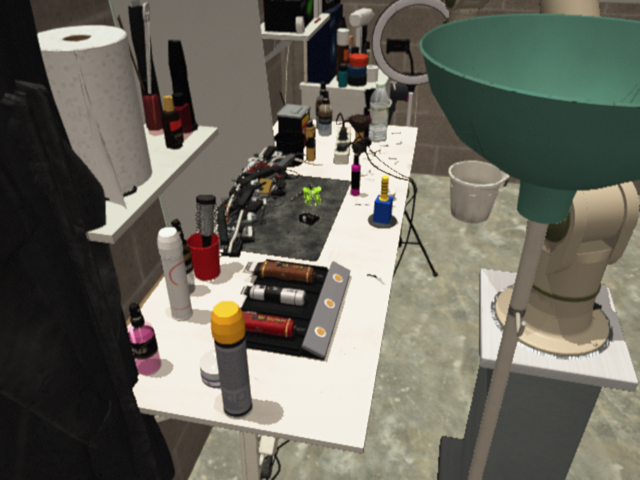

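View pics/top0.png

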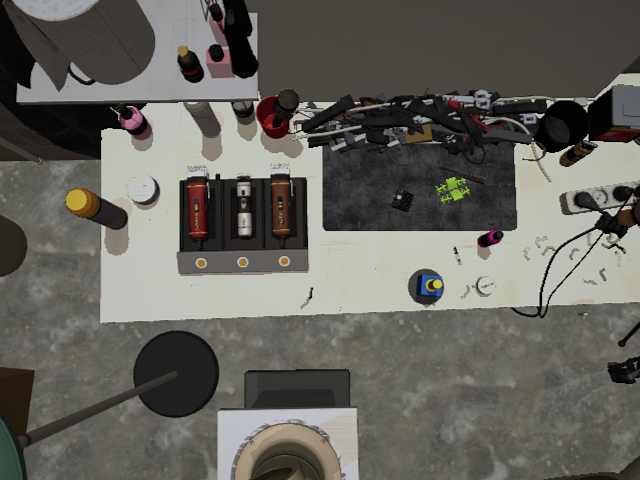

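The red clipper lies in the left bay: in the top view it is at (199,208), above the left contact at (201,262). The probe's handle top is at about (435,284). Next I'll refine both positions from pixels.

```bash
cat > h.py <<'E'
from workcell import arm
import numpy as np,cv2
np.set_printoptions(precision=4,suppress=True)
def proj(c,p):
    i=arm.camera_info(c);v=np.array(i['view'])@np.r_[p,1];k=np.array(i['camera_matrix'])@v[:3];return k[:2]/k[2]
def ray(c,uv):
    i=arm.camera_info(c);V=np.array(i['view']);R=V[:3,:3];o=-R.T@V[:3,3]
    d=R.T@np.linalg.inv(np.array(i['camera_matrix']))@np.r_[uv,1];return o,d
def at_z(c,uv,z):
    o,d=ray(c,uv);return o+d*(z-o[2])/d[2]
def tri(a,b):
    A=np.zeros((3,3));B=np.zeros(3)
    for c,uv in (('side',a),('top',b)):
        o,d=ray(c,uv);d/=np.linalg.norm(d);P=np.eye(3)-np.outer(d,d);A+=P;B+=P@o
    return np.linalg.solve(A,B)
def blobs(im,box,lo,hi,n=1):
    u0,v0,u1,v1=box;h=cv2.cvtColor(im[v0:v1,u0:u1],cv2.COLOR_RGB2HSV)
    m=cv2.inRange(h,lo,hi);_,_,st,ce=cv2.connectedComponentsWithStats(m)
    return [(ce[i]+[u0,v0],st[i]+[u0,v0,0,0,0]) for i in 1+np.argsort(-st[1:,4])[:n]]
E
python3 - <<'E'
from h import *
S=cv2.imread('pics/side0.png')[:,:,::-1].copy();T=cv2.imread('pics/top0.png')[:,:,::-1].copy()
B=lambda im,box,n:blobs(im,box,(8,70,90),(30,255,255),n)
print('cs');cs=B(S,(300,260,355,350),3);ct=B(T,(185,248,305,275),3)
for x in cs+ct: print(*x)
cs=sorted(cs,key=lambda x:-x[0][1]);ct=sorted(ct,key=lambda x:x[0][0])
for a,b in zip(cs,ct): print(tri(a[0],b[0]),at_z('top',b[0],.032),at_z('side',a[0],.032))
Y=lambda im,box:blobs(im,box,(20,110,80),(35,255,255),1)
for c,im,box in(('side',S,(365,165,410,235)),('top',T,(405,265,460,305))): print(c,*Y(im,box)[0],*blobs(im,box,(105,110,40),(125,255,255),1)[0])
for z in (.027,.072,.077,.11,.142): print(z,proj('side',[.4235,-.326,z]),proj('top',[.4235,-.326,z]))
big=np.hstack([cv2.resize(S[160:240,360:415],None,fx=7,fy=7,interpolation=2),cv2.resize(T[260:310,405:455],(400,400),interpolation=2)[:].repeat(1,0) if 0 else cv2.copyMakeBorder(cv2.resize(T[260:310,405:460],None,fx=7,fy=7,interpolation=2),0,210,0,0,0)])
cv2.imwrite('pics/c1.png',big[:,:,::-1])
E
```

```text
cs
[305.2925 270.9057] [300 266  12  13 106]
[320.25   331.0909] [317 328   8   7  44]
[329.4595 302.5676] [326 300   8   6  37]
[242.2889 261.8667] [239 259   8   7  45]
[200.7111 262.8667] [197 260   8   7  45]
[283.7955 260.8864] [280 258   8   7  44]
[0.483  0.1913 0.0301] [0.4821 0.1908 0.032 ] [0.4832 0.1933 0.032 ]
[0.4836 0.0961 0.0301] [0.4827 0.0958 0.032 ] [0.4839 0.0984 0.032 ]
[0.5215 0.0081 0.0437] [0.4832 0.0008 0.032 ] [ 0.5658 -0.004   0.032 ]
side [384.0637 188.6815] [379 176  10  25 157] [382.4208 210.854 ] [373 195  20  29 404]
top [433.8644 284.4153] [426 279  17  13 118] [429.0802 286.1641] [420 274  22  23 262]
0.027 [381.8901 212.5953] [426.8298 284.4565]
0.072 [382.8268 198.7503] [430.4578 283.6034]
0.077 [382.9327 197.1849] [430.8757 283.5051]
0.11 [383.6412 186.7133] [433.7129 282.838 ]
0.142 [384.3444 176.3214] [436.6021 282.1586]
```

View pics/c1.png

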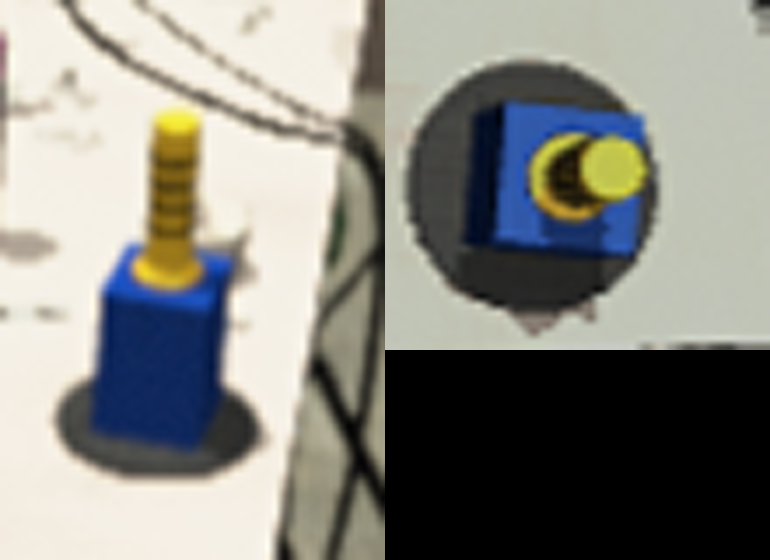

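>>> play_rows(
  targets=[
    {"turn": 7.27, "claw": 60},
    {"turn": 7.27},
    {"turn": 7.28},
    {"x": 15, "y": -34},
    {"x": 15, "y": -34},
    {"x": 15, "y": -34},
    {"x": 15, "y": -34},
    {"x": 15, "y": -34},
  ],
)

```text
$.targets[0]: bad value
```

>>> play_rows(
  targets=[
    {"x": 0, "y": 0, "z": 0, "turn": 7.27, "claw": 60},
    {"x": 0, "y": 0, "z": 0, "turn": 7.27, "claw": 60},
    {"x": 0, "y": 0, "z": 0, "turn": 7.28, "claw": 60},
    {"x": 15, "y": -34, "z": 0, "turn": 0, "claw": 60},
    {"x": 15, "y": -34, "z": 0, "turn": 0, "claw": 60},
    {"x": 15, "y": -34, "z": 0, "turn": 0, "claw": 60},
    {"x": 15, "y": -34, "z": 0, "turn": 0, "claw": 60},
    {"x": 15, "y": -34, "z": 0, "turn": 0, "claw": 60},
  ],
)

```text
clock: 2.0
tcp_pos: [0.345, -0.5017, 0.2314]
tool_rot: [[1.0, -0.0, 0.0], [-0.0, -1.0, -0.0], [0.0, 0.0, -1.0]]
force: [1.4, 1.2, -0.2]
finger_gap: 0.0598
gripper_force: 0.0
```

>>> play_rows(
  targets=[
    {"x": 15, "y": -35, "z": 0, "turn": 0, "claw": 60},
    {"x": 15, "y": -35, "z": 0, "turn": 0, "claw": 60},
    {"x": 15, "y": -35, "z": 0, "turn": 0, "claw": 60},
    {"x": 15, "y": -35, "z": 0, "turn": 0, "claw": 60},
    {"x": 15, "y": -35, "z": 0, "turn": 0, "claw": 60},
    {"x": 0, "y": 0, "z": 30, "turn": 0, "claw": 60},
    {"x": 0, "y": 0, "z": 0, "turn": 0, "claw": 60},
  ],
)

```text
clock: 2.7
tcp_pos: [0.419, -0.3261, 0.1994]
tool_rot: [[1.0, 0.003, -0.003], [0.003, -1.0, 0.002], [-0.003, -0.002, -1.0]]
force: [-0.2, -1.0, 1.0]
finger_gap: 0.06
gripper_force: 0.0
```

```bash
python3 - <<'E'
from h import *
s=arm.state();print(s['clock'],s['tcp_pos'])
S=arm.capture('side');T=arm.capture('top')
for z in (.077,.11,.142): print(z,proj('side',[.42,-.3265,z]),proj('top',[.42,-.3265,z]))
a=cv2.resize(S[130:240,350:420],None,fx=5,fy=5,interpolation=2);b=cv2.resize(T[230:340,380:460],None,fx=5,fy=5,interpolation=2)
cv2.imwrite('pics/c2.png',np.hstack([a,b])[:,:,::-1])
E
```

```text
2.7 [ 0.419  -0.3261  0.1994]
0.077 [384.2087 197.2338] [431.1646 285.0867]
0.11 [384.9323 186.7608] [434.0098 284.4587]
0.142 [385.6505 176.3674] [436.9073 283.8191]
```

View pics/c2.png

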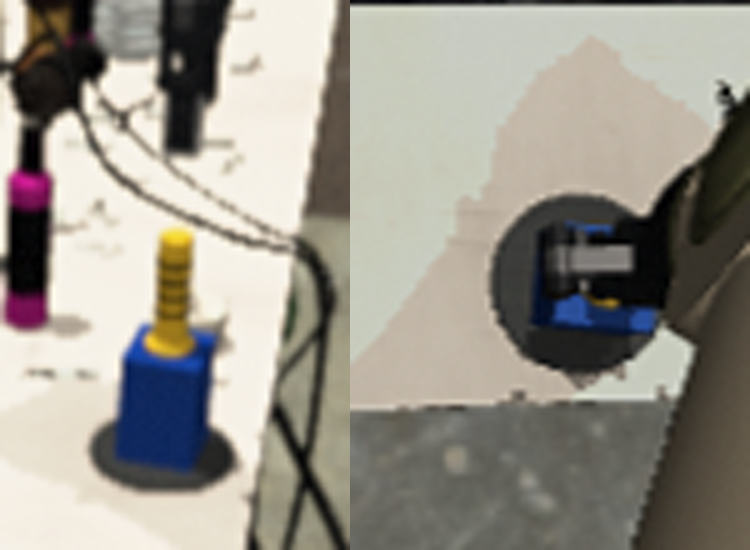

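>>> play_rows(
  targets=[
    {"x": 1, "y": 0, "z": 30, "turn": 0, "claw": 60},
    {"x": 0, "y": 0, "z": 30, "turn": 0, "claw": 60},
    {"x": 0, "y": 0, "z": 28, "turn": 0, "claw": 60},
    {"x": 0, "y": 0, "z": 20, "turn": 0, "claw": 60},
    {"x": 0, "y": 0, "z": 0, "turn": 0, "claw": 0},
    {"x": 0, "y": 0, "z": 0, "turn": 0, "claw": 0},
    {"x": 0, "y": 0, "z": 0, "turn": 0, "claw": 0},
    {"x": 0, "y": 0, "z": 0, "turn": 0, "claw": 0},
  ],
)

```text
clock: 3.6
tcp_pos: [0.4209, -0.3287, 0.0947]
tool_rot: [[1.0, -0.0, 0.002], [-0.0, -1.0, -0.001], [0.002, 0.001, -1.0]]
force: [-1.1, 1.5, 4.4]
finger_gap: 0.0186
gripper_force: 58.7
```

>>> play_rows(
  targets=[
    {"x": 0, "y": 0, "z": 0, "turn": 0, "claw": 0},
    {"x": 0, "y": 0, "z": -8, "turn": 0, "claw": 0},
    {"x": 0, "y": 0, "z": -8, "turn": 0, "claw": 0},
    {"x": 0, "y": 0, "z": -8, "turn": 0, "claw": 0},
    {"x": 0, "y": 0, "z": -8, "turn": 0, "claw": 0},
    {"x": 0, "y": 0, "z": 0, "turn": 0, "claw": 0},
    {"x": 0, "y": 0, "z": 0, "turn": 0, "claw": 0},
  ],
)

```text
clock: 4.3
tcp_pos: [0.4206, -0.3281, 0.1256]
tool_rot: [[1.0, 0.0, 0.001], [0.0, -1.0, -0.0], [0.001, 0.0, -1.0]]
force: [-0.2, 0.1, -0.0]
finger_gap: 0.0185
gripper_force: 58.6
```

>>> play_rows(
  targets=[
    {"x": 0, "y": 0, "z": -3, "turn": 0, "claw": 0},
    {"x": -3, "y": 0, "z": 0, "turn": 0, "claw": 0},
    {"x": -3, "y": 0, "z": 0, "turn": 0, "claw": 0},
    {"x": -2, "y": 0, "z": 0, "turn": 0, "claw": 0},
    {"x": -2, "y": 0, "z": 0, "turn": 0, "claw": 0},
    {"x": 0, "y": 0, "z": 0, "turn": 0, "claw": 0},
  ],
)

```text
clock: 4.9
tcp_pos: [0.412, -0.3278, 0.1285]
tool_rot: [[1.0, 0.001, 0.003], [0.001, -1.0, -0.0], [0.003, 0.0, -1.0]]
force: [4.8, 3.2, 1.1]
finger_gap: 0.0187
gripper_force: 58.8
```

>>> play_rows(
  targets=[
    {"x": -3, "y": 0, "z": 0, "turn": 0, "claw": 0},
    {"x": -3, "y": 0, "z": 0, "turn": 0, "claw": 0},
    {"x": -3, "y": 0, "z": 0, "turn": 0, "claw": 0},
    {"x": 0, "y": 0, "z": 0, "turn": 0, "claw": 0},
  ],
)

```text
clock: 5.3
tcp_pos: [0.4028, -0.3278, 0.1284]
tool_rot: [[1.0, 0.001, 0.002], [0.001, -1.0, -0.0], [0.002, 0.0, -1.0]]
force: [5.1, 1.9, -0.7]
finger_gap: 0.0187
gripper_force: 59.0
```

```bash
python3 - <<'E'
from h import *
s=arm.state();print(s['clock'],s['tcp_pos'],s['force'],s['wrist_torque'])
S=arm.capture('side')
g=s['tcp_pos']+np.array([0,0,.019]);print(g,proj('side',g),proj('side',[.4209,-.3275,.072]))
cv2.imwrite('pics/c3.png',cv2.resize(S[130:240,340:430],None,fx=5,fy=5,interpolation=2)[:,:,::-1])
E
```

```text
5.3 [ 0.4028 -0.3278  0.1284] [ 5.0881  1.9291 -0.711 ] [ 0.6337 -1.3449  0.0541]
[ 0.4028 -0.3278  0.1474] [392.1496 175.0249] [383.8266 198.5924]
```

View pics/c3.png

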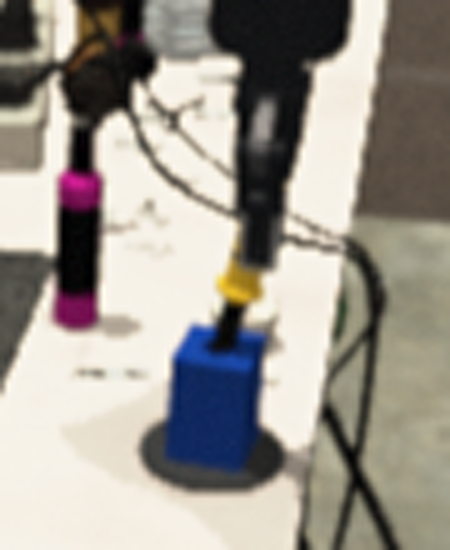

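The probe is turning in the grip: its collar is at about (240,285) in the crop and its nose enters the hole at (225,345). I'll go on to the full tilt.

>>> play_rows(
  targets=[
    {"x": -3, "y": 0, "z": 0, "turn": 0, "claw": 0},
    {"x": -3, "y": 0, "z": 0, "turn": 0, "claw": 0},
    {"x": -3, "y": 0, "z": 0, "turn": 0, "claw": 0},
    {"x": -3, "y": 0, "z": 0, "turn": 0, "claw": 0},
    {"x": -3, "y": 0, "z": 0, "turn": 0, "claw": 0},
    {"x": -2, "y": 0, "z": 0, "turn": 0, "claw": 0},
    {"x": -2, "y": 0, "z": 0, "turn": 0, "claw": 0},
    {"x": 0, "y": 0, "z": 0, "turn": 0, "claw": 0},
  ],
)

```text
clock: 6.15
tcp_pos: [0.3841, -0.3279, 0.1285]
tool_rot: [[1.0, 0.001, 0.003], [0.001, -1.0, -0.001], [0.003, 0.001, -1.0]]
force: [6.7, 2.3, 1.1]
finger_gap: 0.0188
gripper_force: 59.9
```

>>> play_rows(
  targets=[
    {"x": -2, "y": 0, "z": -6, "turn": 0, "claw": 0},
    {"x": -3, "y": 0, "z": -6, "turn": 0, "claw": 0},
    {"x": -3, "y": 0, "z": -8, "turn": 0, "claw": 0},
    {"x": 0, "y": 0, "z": -25, "turn": 0, "claw": 0},
    {"x": 0, "y": 0, "z": -30, "turn": 0, "claw": 0},
    {"x": 0, "y": 0, "z": 0, "turn": 0, "claw": 0},
    {"x": 0, "y": 0, "z": 0, "turn": 0, "claw": 0},
  ],
)

```text
clock: 6.85
tcp_pos: [0.374, -0.3282, 0.204]
tool_rot: [[1.0, -0.0, 0.001], [-0.0, -1.0, -0.001], [0.001, 0.001, -1.0]]
force: [-0.7, -0.3, -0.5]
finger_gap: 0.0185
gripper_force: 59.8
```

```bash
python3 - <<'E'
from h import *
s=arm.state();print(s['clock'],s['tcp_pos'],s['force'],s['wrist_torque'])
S=arm.capture('side')
g=s['tcp_pos']+np.array([0,0,.019])
for th in (15,20,25,30):
    n=np.array([-np.sin(np.radians(th)),0,np.cos(np.radians(th))])
    print(th,[proj('side',g-n*d)for d in(.0,.0392,.0867,.0987)])
for c in('side',): print([(np.round(d['at'],4),d['confidence']) for t in('probe','tip_point') for d in arm.mark_of(c,t)[:2]])
cv2.imwrite('pics/c4.png',cv2.resize(S[110:220,350:440],None,fx=5,fy=5,interpolation=2)[:,:,::-1])
E
```

```text
6.85 [ 0.374  -0.3282  0.204 ] [-0.7253 -0.2848 -0.5001] [0.0464 0.036  0.0127]
15 [array([405.078 , 150.2545]), array([400.1138, 162.959 ]), array([394.298 , 177.8429]), array([392.8621, 181.5179])]
20 [array([405.078 , 150.2545]), array([398.9182, 162.4933]), array([391.7026, 176.8298]), array([389.9211, 180.3694])]
25 [array([405.078 , 150.2545]), array([397.7687, 161.9359]), array([389.2055, 175.6212]), array([387.0912, 179.0003])]
30 [array([405.078 , 150.2545]), array([396.6737, 161.2908]), array([386.824 , 174.2253]), array([384.3915, 177.4197])]
[(array([ 0.4106, -0.3264,  0.1477]), 0.49)]
```

View pics/c4.png

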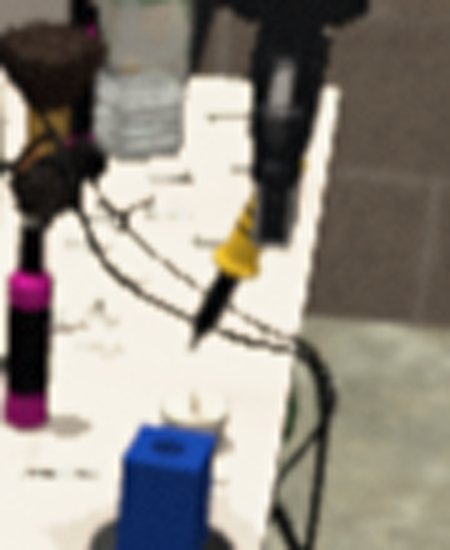

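>>> play_rows(
  targets=[
    {"x": 30, "y": 0, "z": 0, "turn": 0, "claw": 0},
    {"x": 30, "y": -30, "z": 0, "turn": 0, "claw": 0},
    {"x": 30, "y": -30, "z": 0, "turn": 0, "claw": 0},
    {"x": 0, "y": -30, "z": 0, "turn": 0, "claw": 0},
    {"x": 0, "y": -30, "z": 0, "turn": 0, "claw": 0},
    {"x": 0, "y": -30, "z": 0, "turn": 0, "claw": 0},
    {"x": 0, "y": -30, "z": 0, "turn": 0, "claw": 0},
    {"x": 0, "y": -30, "z": 0, "turn": 0, "claw": 0},
  ],
)

```text
clock: 7.8
tcp_pos: [0.4638, -0.1168, 0.2023]
tool_rot: [[1.0, -0.0, -0.002], [-0.0, -1.0, 0.0], [-0.002, -0.0, -1.0]]
force: [0.5, 0.5, -0.7]
finger_gap: 0.0188
gripper_force: 59.7
```

>>> play_rows(
  targets=[
    {"x": 0, "y": -35, "z": 0, "turn": 0, "claw": 0},
    {"x": 0, "y": -35, "z": 0, "turn": 0, "claw": 0},
    {"x": 0, "y": -35, "z": 0, "turn": 0, "claw": 0},
    {"x": 0, "y": -35, "z": 0, "turn": 0, "claw": 0},
    {"x": 0, "y": -35, "z": 0, "turn": 0, "claw": 0},
    {"x": 0, "y": -35, "z": 0, "turn": 0, "claw": 0},
    {"x": 0, "y": -35, "z": 0, "turn": 0, "claw": 0},
    {"x": 0, "y": -35, "z": 0, "turn": 0, "claw": 0},
  ],
)

```text
clock: 8.6
tcp_pos: [0.4638, 0.1631, 0.2024]
tool_rot: [[1.0, -0.0, -0.002], [-0.0, -1.0, -0.001], [-0.002, 0.001, -1.0]]
force: [0.5, -0.2, 0.6]
finger_gap: 0.0189
gripper_force: 59.7
```

>>> play_rows(
  targets=[
    {"x": -17, "y": -15, "z": 0, "turn": 0, "claw": 0},
    {"x": -18, "y": -14, "z": 0, "turn": 0, "claw": 0},
    {"x": 0, "y": 0, "z": 25, "turn": 0, "claw": 0},
    {"x": 0, "y": 0, "z": 25, "turn": 0, "claw": 0},
    {"x": 0, "y": 0, "z": 17, "turn": 0, "claw": 0},
    {"x": 0, "y": 0, "z": 0, "turn": 0, "claw": 0},
    {"x": 0, "y": 0, "z": 0, "turn": 0, "claw": 0},
  ],
)

```text
clock: 9.3
tcp_pos: [0.4291, 0.1906, 0.1358]
tool_rot: [[1.0, -0.0, -0.002], [-0.0, -1.0, -0.001], [-0.002, 0.001, -1.0]]
force: [-0.3, -0.7, -0.6]
finger_gap: 0.0191
gripper_force: 59.7
```

```bash
python3 - <<'E'
from h import *
s=arm.state();print(s['clock'],s['tcp_pos'],s['force'],s['wrist_torque'])
S=arm.capture('side');T=arm.capture('top')
g=s['tcp_pos']+np.array([0,0,.019])
for th in (20,25,30):
    n=np.array([-np.sin(np.radians(th)),0,np.cos(np.radians(th))])
    print(th,[(proj('side',g-n*d),proj('top',g-n*d))for d in(.0392,.0987)])
for c in('side','top'): print([(t,np.round(d['at'],4),d['confidence']) for t in('probe','tip_point','contact_left','clipper_red') for d in arm.mark_of(c,t)[:2]])
a=cv2.resize(S[250:350,280:350],None,fx=5,fy=5,interpolation=2);b=cv2.resize(T[200:300,170:240],None,fx=5,fy=5,interpolation=2)
cv2.imwrite('pics/c5.png',np.hstack([a,b])[:,:,::-1])
E
```

```text
9.3 [0.4291 0.1906 0.1358] [-0.3219 -0.6812 -0.5937] [-0.0051 -0.0047 -0.0352]
20 [(array([340.2152, 301.523 ]), array([193.1284, 278.2411])), (array([330.0961, 320.956 ]), array([198.2069, 270.4332]))]
25 [(array([338.6812, 300.792 ]), array([193.0144, 276.7305])), (array([326.3474, 319.1742]), array([197.9403, 266.774 ]))]
30 [(array([337.2105, 299.9658]), array([192.8743, 275.2696])), (array([322.747 , 317.1658]), array([197.6129, 263.2212]))]
[('probe', array([0.4628, 0.1913, 0.0766]), 0.6), ('probe', array([0.4824, 0.0993, 0.0318]), 0.21), ('contact_left', array([0.4819, 0.1902, 0.0302]), 0.51), ('clipper_red', array([0.6164, 0.1959, 0.0128]), 0.63)]
[('probe', array([0.4655, 0.1897, 0.0793]), 0.37), ('tip_point', array([ 0.5203, -0.4585, -0.0007]), 0.18), ('contact_left', array([ 0.6841, -0.422 ,  0.0082]), 0.68), ('contact_left', array([0.484 , 0.196 , 0.0299]), 0.51), ('clipper_red', array([0.6177, 0.1934, 0.006 ]), 0.59)]
```

View pics/c5.png

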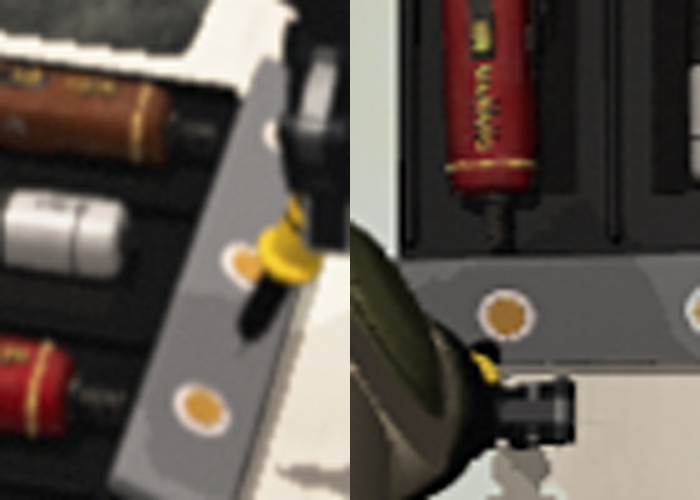

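Side crop: tip at about (242,350), left contact at (201,411). The probe is tilted about 23° and lined up with the contact in the red clipper's bay. I'll approach along the normal.

>>> play_rows(
  targets=[
    {"x": 4, "y": -1, "z": 8, "turn": 0, "claw": 0},
    {"x": 4, "y": 0, "z": 8, "turn": 0, "claw": 0},
    {"x": 3, "y": 0, "z": 6, "turn": 0, "claw": 0},
    {"x": 2, "y": 0, "z": 4, "turn": 0, "claw": 0},
    {"x": 0, "y": 0, "z": 0, "turn": 0, "claw": 0},
    {"x": 0, "y": 0, "z": 0, "turn": 0, "claw": 0},
    {"x": 0, "y": 0, "z": 0, "turn": 0, "claw": 0},
  ],
)

```text
clock: 10.5
tcp_pos: [0.4424, 0.1919, 0.1104]
tool_rot: [[1.0, 0.0, -0.0], [0.0, -1.0, 0.0], [-0.0, -0.0, -1.0]]
force: [0.7, -1.1, -1.4]
finger_gap: 0.0185
gripper_force: 59.7
```

```bash
python3 - <<'E'
from h import *
s=arm.state();print(s['clock'],s['tcp_pos'],s['force'])
S=arm.capture('side')
g=s['tcp_pos']+np.array([0,0,.019])
for th in (20,25):
    n=np.array([-np.sin(np.radians(th)),0,np.cos(np.radians(th))]);print(th,g-n*.0987,proj('side',g-n*.0987))
cv2.imwrite('pics/c6.png',cv2.resize(S[280:350,290:350],None,fx=9,fy=8,interpolation=2)[:,:,::-1])
E
```

```text
10.5 [0.4424 0.1919 0.1104] [ 0.7145 -1.0594 -1.3514]
20 [0.4761 0.1919 0.0366] [323.6935 329.5444]
25 [0.4841 0.1919 0.0399] [319.9934 327.7878]
```

View pics/c6.png

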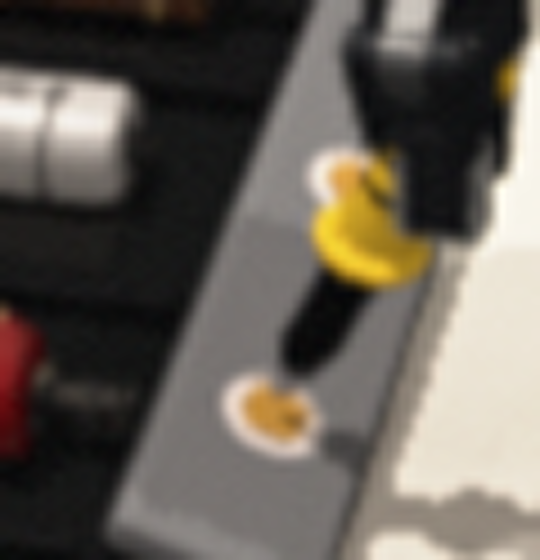

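>>> play_rows(
  targets=[
    {"x": 0.4, "y": 0, "z": 0.9, "turn": 0, "claw": 0},
    {"x": 0.4, "y": 0, "z": 0.9, "turn": 0, "claw": 0},
    {"x": 0.4, "y": 0, "z": 0.9, "turn": 0, "claw": 0},
    {"x": 0.4, "y": 0, "z": 0.9, "turn": 0, "claw": 0},
    {"x": 0, "y": 0, "z": 0, "turn": 0, "claw": 0},
  ],
)

```text
clock: 11.05
tcp_pos: [0.4441, 0.1919, 0.1065]
tool_rot: [[1.0, 0.0, -0.0], [0.0, -1.0, -0.0], [-0.0, 0.0, -1.0]]
force: [0.1, -1.4, -0.2]
finger_gap: 0.0181
gripper_force: 59.7
```

>>> play_rows(
  targets=[
    {"x": 0.4, "y": 0, "z": 0.9, "turn": 0, "claw": 0},
    {"x": 0.4, "y": 0, "z": 0.9, "turn": 0, "claw": 0},
    {"x": 0, "y": 0, "z": 0, "turn": 0, "claw": 0},
    {"x": 0, "y": 0, "z": 0, "turn": 0, "claw": 0},
  ],
)

```text
clock: 11.45
tcp_pos: [0.4448, 0.1919, 0.1048]
tool_rot: [[1.0, -0.0, -0.0], [-0.0, -1.0, -0.0], [-0.0, 0.0, -1.0]]
force: [0.5, -0.3, -1.4]
finger_gap: 0.0187
gripper_force: 59.7
```

>>> play_rows(
  targets=[
    {"x": 0.4, "y": 0, "z": 0.9, "turn": 0, "claw": 0},
    {"x": 0, "y": 0, "z": 0, "turn": 0, "claw": 0},
    {"x": 0, "y": 0, "z": 0, "turn": 0, "claw": 0},
  ],
)

```text
clock: 11.75
tcp_pos: [0.4453, 0.1919, 0.104]
tool_rot: [[1.0, -0.0, -0.0], [-0.0, -1.0, 0.0], [-0.0, -0.0, -1.0]]
force: [0.6, -0.0, 0.3]
finger_gap: 0.0187
gripper_force: 59.8
```

>>> play_rows(
  targets=[
    {"x": 0.4, "y": 0, "z": 0.9, "turn": 0, "claw": 0},
    {"x": 0, "y": 0, "z": 0, "turn": 0, "claw": 0},
    {"x": 0, "y": 0, "z": 0, "turn": 0, "claw": 0},
  ],
)

```text
clock: 12.05
tcp_pos: [0.4456, 0.1919, 0.103]
tool_rot: [[1.0, 0.0, -0.0], [0.0, -1.0, -0.0], [-0.0, 0.0, -1.0]]
force: [-0.6, -0.7, 2.3]
finger_gap: 0.0185
gripper_force: 59.8
```

>>> play_rows(
  targets=[
    {"x": 0.4, "y": 0, "z": 0.9, "turn": 0, "claw": 0},
    {"x": 0, "y": 0, "z": 0, "turn": 0, "claw": 0},
    {"x": 0, "y": 0, "z": 0, "turn": 0, "claw": 0},
  ],
)

```text
clock: 12.35
tcp_pos: [0.446, 0.1919, 0.1021]
tool_rot: [[1.0, -0.0, -0.0], [-0.0, -1.0, -0.0], [-0.0, 0.0, -1.0]]
force: [-0.4, 0.4, 2.2]
finger_gap: 0.0186
gripper_force: 59.9
```

>>> play_rows(
  targets=[
    {"x": 0.4, "y": 0, "z": 0.9, "turn": 0, "claw": 0},
    {"x": 0.4, "y": 0, "z": 0.9, "turn": 0, "claw": 0},
    {"x": 0, "y": 0, "z": 0, "turn": 0, "claw": 0},
    {"x": 0, "y": 0, "z": 0, "turn": 0, "claw": 0},
  ],
)

```text
clock: 12.75
tcp_pos: [0.4468, 0.192, 0.1003]
tool_rot: [[1.0, 0.0, -0.0], [0.0, -1.0, -0.0], [-0.0, 0.0, -1.0]]
force: [-2.1, 0.5, 2.2]
finger_gap: 0.0188
gripper_force: 59.9
```

```bash
python3 - <<'E'
from h import *
F=[]
for k in range(24): S=arm.capture('side');F.append(arm.state()['force'])
F=np.array(F);print(F.mean(0),F.std(0)/24**.5,arm.state()['tcp_pos'],arm.state()['clock'])
E
```

```text
[-1.8372  0.2646  2.9117] [0.1168 0.116  0.1129] [0.4468 0.1919 0.1004] 13.95
```

>>> play_rows(
  targets=[
    {"x": 0.4, "y": 0, "z": 0.9, "turn": 0, "claw": 0},
    {"x": 0, "y": 0, "z": 0, "turn": 0, "claw": 0},
    {"x": 0, "y": 0, "z": 0, "turn": 0, "claw": 0},
  ],
)

```text
clock: 14.25
tcp_pos: [0.4472, 0.1919, 0.0994]
tool_rot: [[1.0, 0.0, -0.0], [0.0, -1.0, -0.0], [-0.0, 0.0, -1.0]]
force: [-1.8, 0.4, 2.9]
finger_gap: 0.019
gripper_force: 59.9
```

```bash
python3 - <<'E'
from h import *
F=[]
for k in range(20): S=arm.capture('side');F.append(arm.state()['force'])
F=np.array(F);print(F.mean(0),arm.state()['tcp_pos'],arm.state()['clock'])
cv2.imwrite('pics/c7.png',cv2.resize(S[280:350,290:350],None,fx=9,fy=8,interpolation=2)[:,:,::-1])
E
```

```text
[-2.1403  0.27    3.338 ] [0.4473 0.1919 0.0995] 15.25
```

View pics/c7.png

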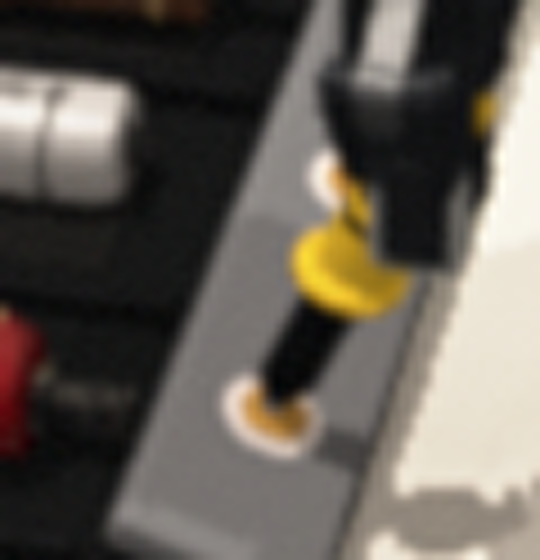

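The tip sits on the left contact's centre, at about (272,412) in the crop. The force is about 4.5 N, which means the tip is pressed in about 5 mm.

```bash
python3 -c "
from workcell import arm
print(arm.sign_off())"
```

```text
the job is handed in; nothing more can be done
None
```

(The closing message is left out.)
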